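# Break the lid stay and shut the glassware chest

### The job

The wooden chest's lid is propped open by a folding steel stay that is locked straight. Break the stay by pushing its knee in towards the hinge until it is clearly bent, without forcing the lid against the locked stay, then lower the lid gently, without slamming it, and press it fully shut. Leave the bottles in the chest and the things around it where they stand.

Things in the scene. Friction and masses are not known exactly. Their poses are not given: they have to be found in the camera images.
- chest: Open wooden chest, fixed to the bench, 300 (x) x 180 (y) x 130 mm (z), walls 8 mm. Origin: centre of its underside; z up, x along its length and along the lid's hinge, +y towards the hinged side. The lid stands open above the +y side; the stay is inside the +x end wall.
- lid_hinge (a point): Middle of the lid's hinge line, on the top edge of the chest's +y wall, 130 mm above the bench; axes as the chest's.
- lid_panel: The lid: flat wooden panel 306 (x) x 190 (y) x 12 mm, about 0.3 to 0.6 kg. Origin on the hinge line at mid-length; its own -y axis runs along the panel to the free edge, its own z axis is the normal of the outer face. Underside at z = 0, outer face at z = +12 mm. Open, it leans 10 degrees from upright towards the chest's -y side.
- lid_edge (a point): Middle of the lid's free edge, 190 mm from the hinge line; axes as lid_panel's.
- lid (a joint): Lid angle, rad: 0 = propped open at the start, 1.40 = fully shut on a rigid stop, 80 degrees on; it grows as the lid closes and can open 0.06 beyond the start. Hinge and stay are stiff with friction, so the lid stays where it is left once the stay is broken; about 5 to 15 N near the free edge moves it, most when the stay is only a little bent.
- knee (a joint): Bend of the stay's knee, rad: 0 = locked at the start (13 degrees past straight, on its stop), 0.23 = straight, 2.6 = lid shut. Locked, it resists any push on the lid; it gives when the knee itself is pushed towards the hinge and down (chest +y 0.65, down 0.76), with about 10 to 20 N. Friction keeps it where it is left. Bent to 1.0 (knee moved about 40 mm) it folds readily as the lid is lowered.
- knee_grip (a point): Middle of the knee's round steel barrel, 22 mm in diameter and 42 mm long along the chest's x, which stands out from the stay at the knee towards the middle of the chest (-x). It begins about 38 mm above the chest's rim. Push here.
- stay_foot (a point): Pivot of the stay's lower link on the chest's +x end wall, 20 mm below the rim; axes as the chest's. The knee runs on a circle of 78.7 mm about this pivot, in the chest's y-z plane; the upper link, also 78.7 mm, goes from the knee to the lid's underside. Links are flat steel bars 16 mm wide.
- vial_a: Clear glass bottle, 42 mm in diameter, 95 mm high, standing inside the chest at its -x end. Origin: centre of its underside.
- vial_b: A second such bottle beside it.
- reagent: Amber bottle, 64 mm in diameter, 130 mm high, beside the chest on its -y side. Origin: centre of its underside.
- beaker: Glass beaker, 68 mm in diameter, 85 mm high, beyond the chest's +x end. Origin: centre of its underside.
- jar: White plastic jar, 70 mm in diameter, 90 mm high, behind the hinged side near the chest's -x end. Origin: centre of its underside.
- weight: Steel balance weight with a knob, 48 mm in diameter, 68 mm high, on the -y side near the +x end. Origin: centre of its underside.
Things that resemble listed ones, but are neither listed nor needed, are in the scene too. What is shaped like the vial_b but blue is not meant.

How it is judged:
By the outcome, as a careful person would: the job done as asked, in the order asked, and still so for the second after the job is handed in, with the robot touching nothing.
It also fails if it takes over 53 s, if anything falls off the work surface, if the arm or the gripper's body presses on something with over 40 N, if the wrist force passes 120 N, or if a joint passes its speed limit or range.

### The arm

A 6-joint arm with a two-finger parallel gripper is mounted at the origin on the work surface. World frame = base frame: x ahead of the robot, y to its left, z up, the work surface at z = 0. Lengths are in m, angles in rad, forces in N, time in s.
With the tool pointing down it reaches from about 0.275 to 0.975 m from the base axis. Payload 8.4 kg.
Tool frame: the origin (TCP) lies midway between the tips of the shut fingers; the grasp point (between the pads) lies 19 mm behind it; z points along the fingers, y is the direction in which the jaws open and shut (so a half turn about z gives the same grasp; the last joint's range is limited). The gripper opens to 92 mm and grips with 3 to 60 N. Pads are 20 mm wide; open, the fingers measure 128 mm over their backs; the gripper's body (75 mm by 189 mm) begins 69 mm behind the grasp point.
Start: joints at [-1.216, 0.353, 1.633, -0, 1.155, -0.002], TCP at [0.218, -0.586, 0.215] pointing down, gripper open.
Joint ranges: [-2.63, 2.63], [-0.92, 2.1], [0.06, 2.66], [-1.3, 4.44], [0, 2.69], [-3.02, 3.02]. Speed limits (rad/s): [2.22, 2.22, 2.79, 3.14, 3.14, 3.14].

### API

Orientations are given as a rotation vector (axis times angle).
In Python, from station import get_state, eyes, order, nets gives the robot as it stands.
- The arm moves only by the tool servo_tool, never from a script. Its argument "targets" is text: rows parted by semicolons, each of 5 numbers parted by spaces: the opening, from 0 (shut) to 1 (fully open), then the shift along the world's x, y, z normalised to -1 to 1, where 1 is 0.2 m, then the turn about the world's z normalised to -1 to 1, where 1 is 60 degrees. A call has 1 to 20 rows; each row is the pose to reach, as a shift and turn from the pose measured when the call began; what a row does not reach only later rows make up. A row lasts 1/8 s, in which the tool goes at most 62.5 mm and 10.7 degrees, less where a joint would pass 70% of its speed; a pose out of reach is approached as far as the arm can. A call with a number of a shift or a turn outside -1 to 1 is refused whole. A call with a gripper value outside its range is refused whole. The fingers move at their own pace and stop on an object; the grip force is fixed at half the most. Time passes only in rows, so rows that repeat a pose let the fingers close. It gives the time, the measured TCP pose, the force and the opening at its end, in the units of the state.
- get_state(): the state, without advancing time (a new reading comes with each control period).
- eyes.capture(name): name is "scene" or "top" or "wrist"; returns the picture (384x512x3 uint8, red, green, blue); there is no depth.
- eyes.get_calibration(name): a dict with "fx", "fy", "cx", "cy" (pixels), "dist_coeffs" ([k1, k2, p1, p2, k3] as OpenCV has them; the pictures are not rectified), "position" and "orientation" of the camera in the world. Camera axes: x right, y down, z forward; pixel columns grow to the right and rows downward; lengths in m; the calibration is good to about 2 mm. A picture is of the moment at which its call begins: read the wrist's pose just before it. get_calibration takes no time and is no camera call; for the wrist camera it gives the pose at the moment of the call.
- order.hand_in(): hands the job in, once; it reports no verdict.
Trained networks look in the newest picture that a camera, given by its name, has taken for a name from the list of things; names that differ only in an ending like _2 or _b are one class to them, and where a whole thing is asked for, a point or a joint stands for the part that bears it (a point fixed in the world has none). Each returns a list of dicts, best first, with "p" (0 to 1); they miss things now and then, are a little off and sometimes report something else, mostly with a low value. They report only what shows in the picture. A call takes as long as a camera call. They do not tell look-alikes from the thing itself.
- nets.recognise(camera, target): "rect" ([left, top, right, bottom] in pixels, round what is visible of it).
- nets.landmark_of(camera, target): "centre" ([column, row] in pixels: a listed point, or the origin of a listed thing).
The state is a dict: "time": time; "joints": joint angles; "joint_vel": joint speeds; "joint_torque": joint torques, N m; "eef_pos": TCP position; "ee_rot": TCP orientation; "ft_force": force on the tool from outside, world axes, zero at the start; "moment": the same for the moment, N m; "gripper_width": opening from 0.0 (shut) to 1.0 (fully open).
Only numpy, scipy, OpenCV 4.12 (cv2) and the standard library are available. Lean on these libraries where they do the work, as an engineer would, in place of code of your own. Each camera call takes 0.05 s, during which the arm holds its last target. There are 200 camera calls.

## Working session

There is one attempt and no reset: what is moved stays moved. The work goes in short steps, Python scripts to look and compute and a tool call to move; the robot and the scene stay as the last step left them, time stands still between calls to the robot, and variables do not carry over. Pictures are saved under pics/ and viewed, about 8 in all and at most 12, crops included, and the job is handed in when it is done.

Besides the shell and the picture viewer there is one more tool, called after ">>>" by a JSON object that holds its "name" and its "arguments". servo_tool: Moves the arm, as the interface text tells. Scaled input: -1 to 1 covers 0.2 m each way for a shift and 60 degrees each way for a turn. Its arguments: {"type":"object","properties":{"targets":{"type":"string"}},"required":["targets"]}

```bash
ls; mkdir -p pics
cat > h.py <<'E'
import numpy as np,cv2
from scipy.spatial.transform import Rotation as R
from station import get_state,eyes,order,nets
def cal(n):
    c=eyes.get_calibration(n);K=np.array([[c['fx'],0,c['cx']],[0,c['fy'],c['cy']],[0,0,1.]])
    o=np.array(c['orientation'],float)
    M=R.from_rotvec(o).as_matrix() if o.size==3 else (o.reshape(3,3) if o.size==9 else R.from_quat(o).as_matrix())
    return K,np.array(c['dist_coeffs'],float),np.array(c['position'],float),M
def ray(n,p):
    K,d,t,M=cal(n);u=cv2.undistortPoints(np.array([[p]],float),K,d)[0,0]
    v=M@[u[0],u[1],1];return t,v/np.linalg.norm(v)
def atz(n,p,z):
    t,v=ray(n,p);return t+v*(z-t[2])/v[2]
def tri(ps):
    A=np.zeros((3,3));b=np.zeros(3)
    rs=[ray(n,p) for n,p in ps]
    for t,v in rs:
        P=np.eye(3)-np.outer(v,v);A+=P;b+=P@t
    x=np.linalg.solve(A,b);return x,[np.linalg.norm((np.eye(3)-np.outer(v,v))@(x-t)) for t,v in rs]
def proj(n,X):
    K,d,t,M=cal(n);return cv2.projectPoints((M.T@(np.atleast_2d(X)-t).T).T.copy(),np.zeros(3),np.zeros(3),K,d)[0][:,0]
def save(n,f):
    im=eyes.capture(n);cv2.imwrite('pics/'+f,im[:,:,::-1]);return im
E
python3 - <<'E'
from h import *
np.set_printoptions(precision=4,suppress=True)
print(eyes.get_calibration('top'))
for n in('scene','top'):
    save(n,n+'1.png')
    for t in('chest','lid_hinge','lid_panel','lid_edge','knee_grip','stay_foot','vial_a','reagent','beaker','jar','weight'):
        print(n,t,[(np.round(x['centre']).tolist(),round(x['p'],2)) for x in nets.landmark_of(n,t)][:4])
a,b=cv2.imread('pics/scene1.png'),cv2.imread('pics/top1.png')
print(get_state())
E
```

```text
pics
{'fx': 393.07282506769695, 'fy': 393.07282506769695, 'cx': 261.50038875090496, 'cy': 197.1237674428945, 'dist_coeffs': array([0.0352, 0.    , 0.    , 0.    , 0.    ]), 'position': array([0.3827, 0.02  , 1.1046]), 'orientation': array([-2.1101,  2.1315, -0.1708])}
scene chest [([245.0, 223.0], 0.97)]
scene lid_hinge [([272.0, 178.0], 0.76)]
scene lid_panel [([271.0, 176.0], 0.8), ([258.0, 243.0], 0.69)]
scene lid_edge [([264.0, 135.0], 0.93), ([274.0, 208.0], 0.29)]
scene knee_grip [([274.0, 210.0], 0.84)]
scene stay_foot [([263.0, 241.0], 0.97)]
scene vial_a [([229.0, 196.0], 0.8), ([207.0, 161.0], 0.62), ([269.0, 180.0], 0.54), ([193.0, 181.0], 0.51)]
scene reagent [([198.0, 250.0], 0.75)]
scene beaker [([320.0, 252.0], 0.79)]
scene jar [([270.0, 180.0], 0.61)]
scene weight [([217.0, 283.0], 0.88)]
top chest [([272.0, 200.0], 0.92), ([272.0, 239.0], 0.16)]
top lid_hinge [([236.0, 180.0], 0.65)]
top lid_panel [([230.0, 184.0], 0.85), ([270.0, 126.0], 0.28), ([278.0, 149.0], 0.21), ([321.0, 229.0], 0.16)]
top lid_edge [([238.0, 168.0], 0.79)]
top knee_grip [([282.0, 151.0], 0.83)
[... 153 characters left out ...]
.0, 245.0], 0.51)]
top reagent [([322.0, 228.0], 0.79), ([302.0, 154.0], 0.59)]
top beaker [([269.0, 126.0], 0.9), ([239.0, 166.0], 0.49)]
top jar [([190.0, 209.0], 0.57)]
top weight [([339.0, 189.0], 0.84), ([240.0, 168.0], 0.47)]
{'time': 1.2, 'joints': array([-1.2164,  0.353 ,  1.6334, -0.    ,  1.1552, -0.0024]), 'joint_vel': array([-0.0003,  0.0015, -0.0008, -0.0001,  0.0009,  0.0005]), 'joint_torque': array([  0.0021, -59.3755, -33.4567,   0.0701,   0.0161,  -0.    ]), 'eef_pos': array([ 0.2183, -0.5857,  0.2146]), 'ee_rot': array([ 3.0917,  0.5575, -0.    ]), 'ft_force': array([0.4969, 0.4843, 0.8727]), 'moment': array([ 0.02  , -0.0058, -0.0553]), 'gripper_width': 0.9975103144256512}
```

```bash
python3 -c "
import cv2,numpy as np
a=[cv2.resize(cv2.imread('pics/%s1.png'%n),(800,600)) for n in('scene','top')]
for n,i in zip(('s','t'),a): cv2.imwrite('pics/%s_big.png'%n,i)"
```

```text
(no output)
```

View pics/s_big.png

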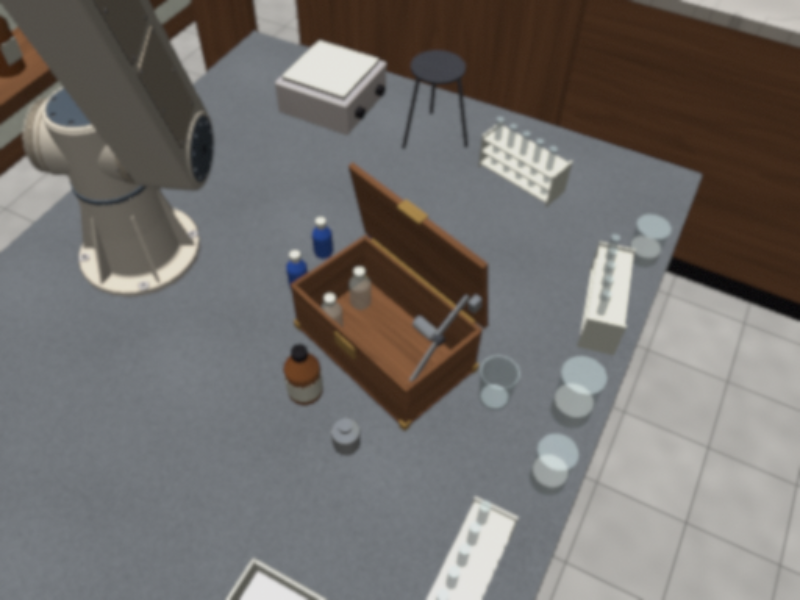

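View pics/t_big.png

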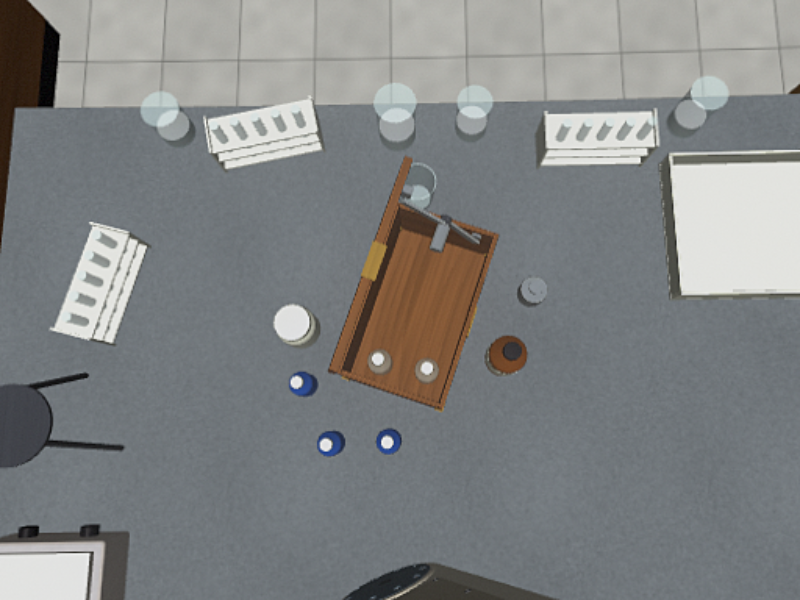

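Run:
```python
from h import *
np.set_printoptions(precision=4,suppress=True)
S=dict(chest=(245,223),lid_hinge=(272,178),lid_edge=(264,135),knee_grip=(274,210),stay_foot=(263,241))
T=dict(chest=(272,200),lid_hinge=(236,180),lid_edge=(238,168),knee_grip=(282,151),stay_foot=(300,153))
for k in S: print(k,*tri([('scene',S[k]),('top',T[k])]))
for k,p in dict(reagent=(322,228),beaker=(269,126),jar=(190,209),weight=(339,189)).items(): print(k,atz('top',p,0))
```

```text
chest [0.5706 0.0093 0.0174] [np.float64(0.0016668000734908546), np.float64(0.0016668000734908531)]
lid_hinge [0.6033 0.1018 0.1397] [np.float64(0.003655243179956398), np.float64(0.0036552431799562845)]
lid_edge [0.5861 0.0812 0.3178] [np.float64(0.0007582638571210755), np.float64(0.0007582638571210698)]
knee_grip [ 0.6665 -0.0147  0.1729] [np.float64(0.0024970996987469176), np.float64(0.002497099698746848)]
stay_foot [ 0.6731 -0.0687  0.1105] [np.float64(0.005085817334478184), np.float64(0.005085817334478148)]
reagent [ 0.491  -0.1311  0.    ]
beaker [0.7936 0.014  0.    ]
jar [0.549  0.2417 0.    ]
weight [ 0.6019 -0.1833  0.    ]
```

The scene picture (800-px scale) shows the open chest with the stay at about (440,335) and the lid leaning back. The top picture shows the chest's +x end at upper right, with the barrel at (440,235), the foot at (478,240), the vials in the chest at (378,360) and (427,370), and the blue look-alikes outside. The beaker meant is the one at (418,190), right by the chest's +x end. I don't need to touch any of these except the stay and lid.

I'll approach at height with the jaw axis along the chest's x.

>>> {"name": "servo_tool", "arguments": {"targets": "0 0.25 0.25 0.5 0.15;0 0.5 0.5 0.75 0.3;0 0.75 0.75 0.75 0.45;0 1 1 0.75 0.6;0 1 1 0.75 0.75;0 1 1 0.75 0.86;0 1 1 0.75 0.86"}}

```text
time: 2.08
eef_pos: [0.4195, -0.3846, 0.3651]
ee_rot: [2.538, 1.85, 0.001]
ft_force: [0.2, -0.7, -0.5]
gripper_width: 0.259
```

>>> {"name": "servo_tool", "arguments": {"targets": "0 0.25 0.25 0 0;0 0.5 0.5 0 0;0 0.75 0.75 0 0;0 0.9 1 0 0;0 0.9 1 0 0"}}

```text
time: 2.7
eef_pos: [0.6004, -0.1832, 0.3643]
ee_rot: [2.539, 1.85, -0.0]
ft_force: [0.1, -0.4, 0.6]
gripper_width: 0.006
```

Run:
```python
from h import *
np.set_printoptions(precision=4,suppress=True)
s=get_state();print(s['time'],s['eef_pos'],s['ee_rot'],s['ft_force'])
im=save('wrist','w1.png')
for t in('knee_grip','stay_foot','lid_hinge','lid_edge'):
    print(t,[(np.round(x['centre']).tolist(),round(x['p'],2)) for x in nets.landmark_of('wrist',t)][:3])
# chest pose from rim corners (top picture), z=.13
c=[atz('top',np.array(p)*.64,.13) for p in((497,235),(442,408))]
d=c[0]-c[1];print(c,np.linalg.norm(d),np.degrees(np.arctan2(d[1],d[0])))
u=d/np.linalg.norm(d);n=np.array([-u[1],u[0],0]);print('centre',(c[0]+c[1])/2+.09*n)
K,dd,t,M=cal('wrist');print(t,M)
cv2.imwrite('pics/w1b.png',cv2.resize(im[:,:,::-1],(800,600)))
```

```text
2.7 [ 0.6004 -0.1832  0.3643] [ 2.539   1.8501 -0.0003] [ 0.1485 -0.4148  0.6455]
knee_grip []
stay_foot [([286.0, 45.0], 0.72)]
lid_hinge []
lid_edge [([175.0, 130.0], 0.64)]
[array([ 0.6777, -0.1103,  0.13  ]), array([ 0.3982, -0.0151,  0.13  ])] 0.29526183910642956 -18.81813560234843
centre [0.5669 0.0225 0.13  ]
[ 0.6235 -0.1085  0.5346] [[ 0.9513 -0.2951 -0.0891]
 [-0.3083 -0.9103 -0.2763]
 [ 0.0004  0.2903 -0.9569]]
```

View pics/w1b.png

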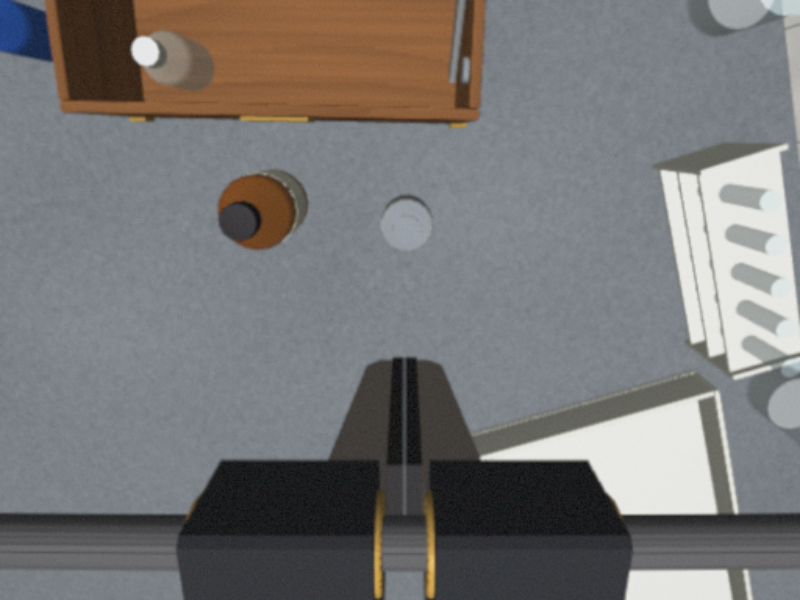

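The wrist picture shows the chest's near rim running from (62,108) to (478,118), and the stay's foot at (463,68). The wrist camera rides on the side that would face the lid, so I'll check whether the hand can be flipped half a turn.

Run:
```python
from h import *
np.set_printoptions(precision=4,suppress=True)
print(get_state()['joints'])
c=[atz('wrist',np.array(p)*.64,.13) for p in((478,118),(62,108))]
d=c[0]-c[1];print(c,np.linalg.norm(d),np.degrees(np.arctan2(d[1],d[0])))
u=d/np.linalg.norm(d);n=np.array([-u[1],u[0],0]);C=(c[0]+c[1])/2+.09*n;print('centre',C)
print('foot',tri([('wrist',(463*.64,68*.64)),('top',(300,153)),('scene',(263,241))]))
```

```text
[-0.3036  0.2552  1.4399 -0.0011  1.446   0.0094]
[array([ 0.6776, -0.1136,  0.13  ]), array([ 0.398, -0.015,  0.13 ])] 0.2965356701049312 -19.409829766437515
centre [0.5677 0.0206 0.13  ]
foot (array([ 0.6752, -0.0723,  0.1136]), [np.float64(0.006185182424721328), np.float64(0.007062007678806175), np.float64(0.005244500419007041)])
```

>>> {"name": "servo_tool", "arguments": {"targets": "0 0 0 0 0.17;0 0 0 0 0.34;0 0 0 0 0.51;0 0 0 0 0.68;0 0 0 0 0.85;0 0 0 0 1;0 0 0 0 1"}}

```text
time: 3.82
eef_pos: [0.5976, -0.188, 0.3652]
ee_rot: [1.28, 2.867, -0.001]
ft_force: [-0.4, 0.0, 0.0]
gripper_width: 0.004
```

>>> {"name": "servo_tool", "arguments": {"targets": "0 0 0 0 0.17;0 0 0 0 0.34;0 0 0 0 0.51;0 0 0 0 0.68;0 0 0 0 0.85;0 0 0 0 1;0 0 0 0 1"}}

```text
time: 4.7
eef_pos: [0.5971, -0.1889, 0.3653]
ee_rot: [-0.316, 3.124, 0.0]
ft_force: [-1.2, -1.2, 0.2]
gripper_width: 0.004
```

>>> {"name": "servo_tool", "arguments": {"targets": "0 0.05 0.15 0 0.17;0 0.1 0.3 0 0.34;0 0.15 0.45 0 0.51;0 0.2 0.55 -0.1 0.68;0 0.25 0.65 -0.2 0.85;0 0.25 0.69 -0.35 0.98;0 0.25 0.69 -0.5 0.98;0 0.25 0.69 -0.5 0.98"}}

```text
time: 5.7
eef_pos: [0.6455, -0.0512, 0.2631]
ee_rot: [1.802, -2.571, -0.006]
ft_force: [-0.6, -0.4, 0.6]
gripper_width: 0.004
```

Run:
```python
from h import *
np.set_printoptions(precision=4,suppress=True)
s=get_state();print(s['time'],s['eef_pos'],s['joints'],s['ft_force'])
r=R.from_rotvec(s['ee_rot']).as_matrix();print(np.degrees(np.arctan2(r[1,1],r[0,1])))
a=save('wrist','w2.png');b=save('top','t2.png');c=save('scene','s2.png')
for n in('wrist','top','scene'): print(n,[(np.round(x['centre']).tolist(),round(x['p'],2)) for x in nets.landmark_of(n,'knee_grip')][:3])
m=[cv2.resize(a,(400,300)),cv2.resize(b[80:280,160:427],(400,300)),cv2.resize(c[80:305,140:440],(800,600))[150:450,200:600],cv2.resize(a[:192,128:384],(400,300))]
cv2.imwrite('pics/m2.png',np.vstack([np.hstack(m[:2]),np.hstack(m[2:])])[:,:,::-1])
```

```text
5.7 [ 0.6455 -0.0512  0.2631] [-0.0822  0.3512  1.5262  0.0014  1.2684 -2.8759] [-0.594  -0.3636  0.5715]
160.04641834386027
wrist []
top []
scene [([272.0, 207.0], 0.71)]
```

View pics/m2.png

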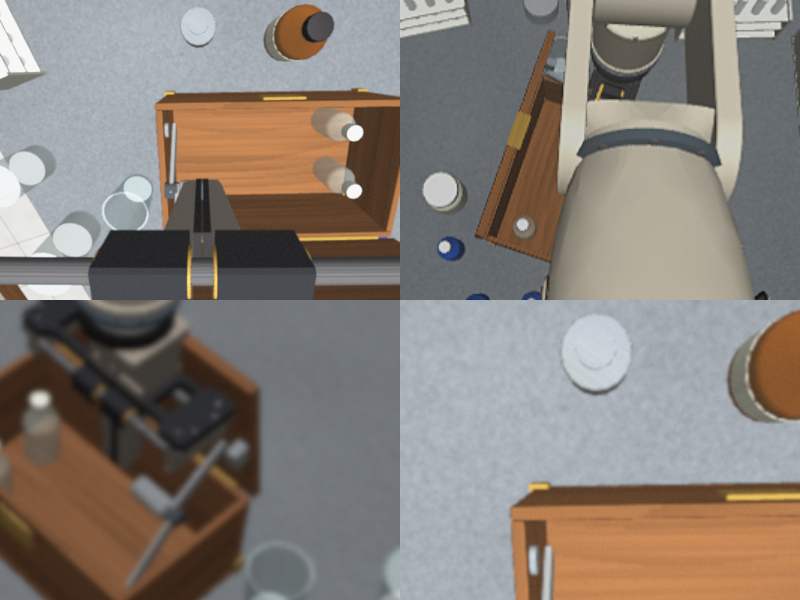

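The montage shows the hand over the barrel side. In the wrist view the fingertips are at (202,185) and the stay's knee is at (170,190), just beyond them. The lid is clear of the hand. I'll check the knee with that ray.

```bash
cat >> h.py <<'E'
C0=np.array([.5675,.0213,0]);yw=np.radians(-19.2);RC=R.from_euler('z',yw).as_matrix()
def ch(X): return RC.T@(np.asarray(X)-C0)
def wo(X): return RC@np.asarray(X)+C0
E
python3 - <<'E'
from h import *
np.set_printoptions(precision=4,suppress=True)
im=cv2.imread('pics/w2.png');cv2.imwrite('pics/w2c.png',cv2.resize(im[140:332,128:384],(800,600),interpolation=cv2.INTER_CUBIC))
print('knee head',ch(atz('wrist',(218,243),.168)),'foot top',ch(atz('wrist',(168*1.28,127*1.28),.11)))
print('scene/top knee',ch(tri([('scene',(273,208.5)),('top',(282,151))])[0]),'tcp',ch(get_state()['eef_pos']))
print('top z.168',ch(atz('top',(282,150.5),.168)))
E
```

```text
knee head [0.1346 0.0026 0.168 ] foot top [ 0.1416 -0.0547  0.11  ]
scene/top knee [ 0.1033 -0.0024  0.1784] tcp [ 0.0997 -0.0421  0.2668]
top z.168 [ 0.1066 -0.0028  0.168 ]
```

View pics/w2c.png

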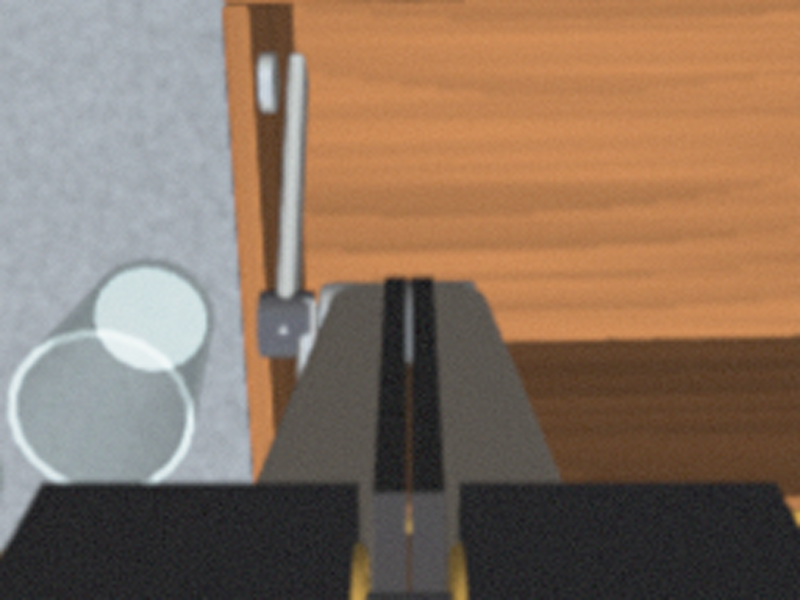

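>>> {"name": "servo_tool", "arguments": {"targets": "0 0 0.06 -0.15 0;0 0 0.06 -0.33 0;0 0.01 0.09 -0.38 0;0 0.02 0.12 -0.42 0;0 0.02 0.12 -0.42 0;0 0.02 0.12 -0.42 0"}}

```text
time: 6.75
eef_pos: [0.6524, -0.0272, 0.184]
ee_rot: [-1.806, 2.566, -0.003]
ft_force: [0.6, 0.9, -0.4]
gripper_width: 0.007
```

Run:
```python
from h import *
s=get_state();print(s['time'],ch(s['eef_pos']),s['ft_force'])
a=save('scene','s3.png');cv2.imwrite('pics/s3b.png',cv2.resize(a[130:280,190:340],(600,600),interpolation=cv2.INTER_CUBIC)[:,:,::-1])
```

```text
6.75 [ 0.09615362 -0.01790054  0.18397702] [ 0.56404922  0.92511045 -0.4177056 ]
```

View pics/s3b.png

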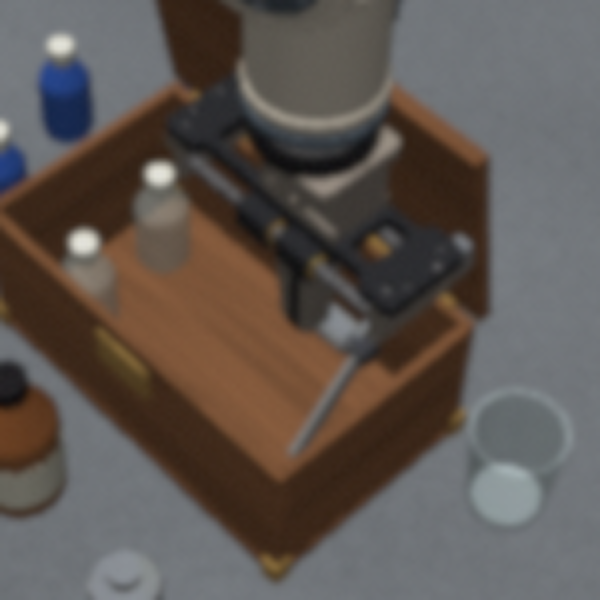

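Run:
```python
from h import *
np.set_printoptions(precision=0,suppress=True)
f=lambda X:(proj('scene',[wo(x) for x in X])-[190,130])*4
print('tcp',f([ch(get_state()['eef_pos'])]))
print('barrel -x end, mid, +x end',f([(.084,0,.168),(.105,0,.168),(.126,0,.168)]))
print('finger bottom corners',f([(.078,-.028,.184),(.114,-.028,.184),(.114,-.008,.184),(.078,-.008,.184)]))
print('rim corners',f([(.15,-.09,.13),(.15,.09,.13),(-.15,-.09,.13)]))
```

```text
tcp [[304. 316.]]
barrel -x end, mid, +x end [[310. 304.]
 [333. 324.]
 [356. 344.]]
finger bottom corners [[272. 308.]
 [312. 342.]
 [335. 325.]
 [295. 291.]]
rim corners [[278. 483.]
 [475. 324.]
 [-20. 207.]]
```

>>> {"name": "servo_tool", "arguments": {"targets": "0 0.03 0.02 -0.02 0;0 0.033 0.02 -0.04 0;0 0.038 0.032 -0.06 0;0 0.042 0.044 -0.075 0;0 0.042 0.044 -0.075 0"}}

```text
time: 7.42
eef_pos: [0.6619, -0.0178, 0.1704]
ee_rot: [-1.805, 2.564, -0.004]
ft_force: [-1.5, 2.4, 9.5]
gripper_width: 0.003
```

>>> {"name": "servo_tool", "arguments": {"targets": "0 0.003 0.01 -0.025 0;0 0.005 0.018 -0.05 0;0 0.007 0.024 -0.065 0;0 0.01 0.03 -0.08 0;0 0.01 0.03 -0.08 0"}}

```text
time: 8.05
eef_pos: [0.6644, -0.0115, 0.1556]
ee_rot: [-1.804, 2.563, -0.004]
ft_force: [-2.7, 0.6, 9.4]
gripper_width: 0.006
```

Run:
```python
from h import *
s=get_state();print(s['time'],ch(s['eef_pos']),s['ft_force'])
a=save('scene','s4.png');print([(np.round(x['centre']).tolist(),round(x['p'],2)) for n in('knee_grip','lid_edge') for x in nets.landmark_of('scene',n)])
cv2.imwrite('pics/s4b.png',cv2.resize(a[100:290,190:340],(600,600*190//150//1),interpolation=cv2.INTER_CUBIC)[:600,:,::-1])
```

```text
8.05 [0.10232313 0.00087391 0.15562834] [-2.6569848   0.60472683  9.41646549]
[([274.0, 209.0], 0.55), ([261.0, 136.0], 0.73)]
```

View pics/s4b.png

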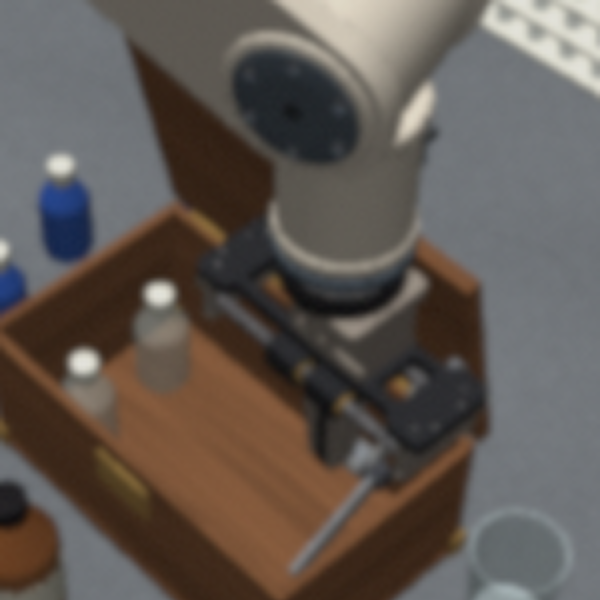

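>>> {"name": "servo_tool", "arguments": {"targets": "0 0.002 0.006 -0.02 0;0 0.004 0.01 -0.04 0;0 0.005 0.014 -0.06 0;0 0.005 0.014 -0.06 0"}}

```text
time: 8.7
eef_pos: [0.6658, -0.0094, 0.1446]
ee_rot: [-1.804, 2.562, -0.006]
ft_force: [-3.2, -3.0, 8.3]
gripper_width: 0.004
```

Run:
```python
from h import *
s=get_state();print(s['time'],ch(s['eef_pos']),s['ft_force'],s['moment'])
```

```text
8.7 [0.10290821 0.00329265 0.14455296] [-3.24998033 -2.96858068  8.33718506] [-0.27882885  0.46786903  0.02649064]
```

>>> {"name": "servo_tool", "arguments": {"targets": "0 0 0 -0.015 0;0 0 0.004 -0.03 0;0 0 0.004 -0.04 0;0 0 0.004 -0.04 0"}}

```text
time: 9.2
eef_pos: [0.6665, -0.011, 0.1384]
ee_rot: [-1.805, 2.563, -0.012]
ft_force: [-4.3, -10.3, 13.5]
gripper_width: 0.005
```

Run:
```python
from h import *
s=get_state();print(s['time'],ch(s['eef_pos']),s['ft_force'],s['moment'])
a=save('scene','s5.png');print([(np.round(x['centre']).tolist(),round(x['p'],2)) for n in('knee_grip','lid_edge') for x in nets.landmark_of('scene',n)])
cv2.imwrite('pics/s5b.png',cv2.resize(a[100:250,190:340],(600,600),interpolation=cv2.INTER_CUBIC)[:,:,::-1])
```

```text
9.2 [0.10410559 0.00205822 0.13838087] [ -4.30094662 -10.31512492  13.49397728] [-1.42910905  0.61274555 -0.02014809]
[([280.0, 215.0], 0.58), ([258.0, 144.0], 0.75)]
```

View pics/s5b.png

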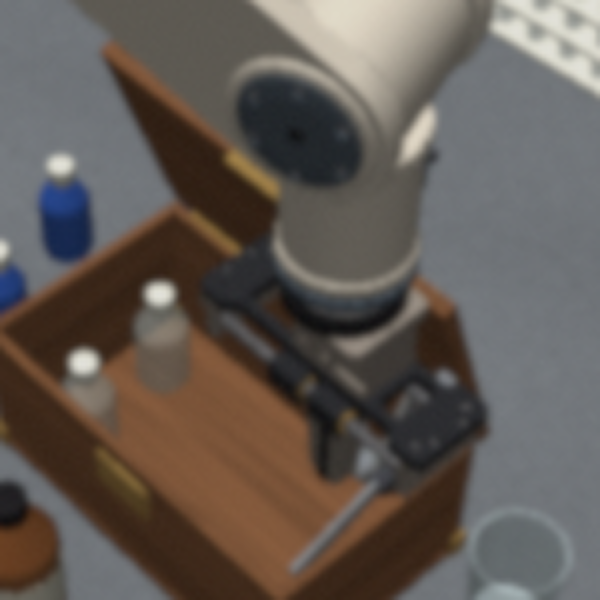

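The lid has come down visibly with the knee, and the y force suggests the lid now touches the hand. I'll back off towards -y, then go up.

>>> {"name": "servo_tool", "arguments": {"targets": "0 -0.01 -0.03 0.01 0;0 -0.05 -0.15 0.05 0;0 -0.1 -0.29 0.2 0;0 -0.12 -0.35 0.5 0;0 -0.12 -0.35 0.8 0;0 -0.13 -0.5 1 0;0 -0.13 -0.7 1 0;0 -0.13 -0.7 1 0"}}

```text
time: 10.35
eef_pos: [0.6406, -0.1506, 0.3388]
ee_rot: [-1.794, 2.575, -0.018]
ft_force: [-0.9, 0.6, 0.5]
gripper_width: 0.005
```

Run:
```python
from h import *
np.set_printoptions(precision=3,suppress=True)
s=get_state();print(s['time'],ch(s['eef_pos']),s['ft_force'],s['joints'])
a=save('scene','s6.png');b=save('wrist','w6.png')
for n in('knee_grip','lid_edge'): print(n,[(np.round(x['centre']).tolist(),round(x['p'],2)) for c in('scene','wrist') for x in nets.landmark_of(c,n)])
# predictions vs lid angle / knee
for phi in(0,.1,.15,.2,.25,.3):
    t=np.radians(10)+phi;e=(0,.09-.19*np.sin(t),.13+.19*np.cos(t));print(phi,proj('scene',wo(e)),proj('wrist',wo(e)))
for al in(47.5,30,25,20,15,10):
    a_=np.radians(al);k=(.105,-.053+.0787*np.cos(a_),.11+.0787*np.sin(a_));print(al,proj('scene',wo(k)))
cv2.imwrite('pics/m6.png',np.vstack([np.hstack([cv2.resize(a[100:250,190:390],(800,600),interpolation=cv2.INTER_CUBIC)])])[:,:,::-1])
```

```text
10.35 [ 0.126 -0.138  0.339] [-0.852  0.62   0.495] [-0.23   0.314  1.417 -0.005  1.4   -3.017]
knee_grip [([228.0, 196.0], 0.69), ([278.0, 214.0], 0.52)]
lid_edge [([255.0, 140.0], 0.67)]
0 [[262.608 136.855]] [[425.958 461.641]]
0.1 [[257.066 141.735]] [[426.759 438.38 ]]
0.15 [[254.329 144.351]] [[426.713 425.956]]
0.2 [[251.627 147.073]] [[426.365 413.13 ]]
0.25 [[248.971 149.89 ]] [[425.72  400.007]]
0.3 [[246.371 152.794]] [[424.785 386.691]]
47.5 [[273.324 210.963]]
30 [[277.128 212.011]]
25 [[277.872 212.707]]
20 [[278.455 213.568]]
15 [[278.877 214.583]]
10 [[279.135 215.743]]
```

View pics/m6.png

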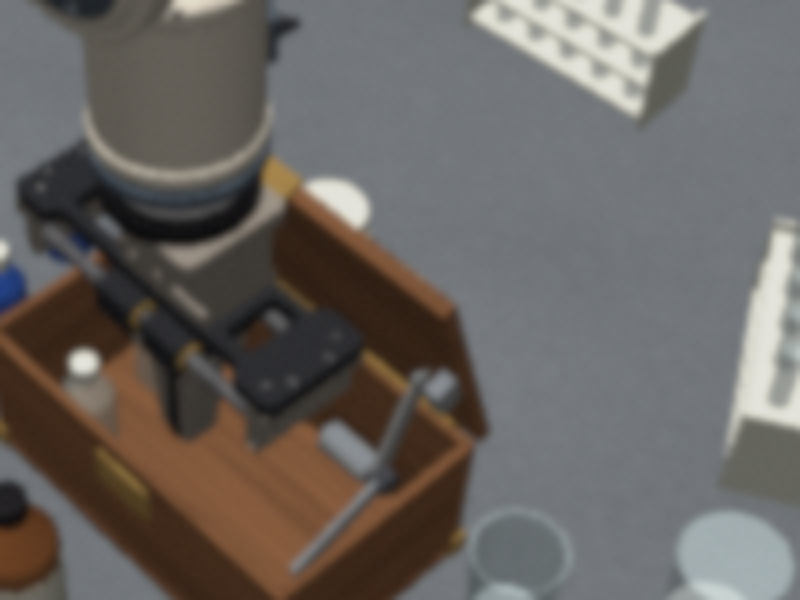

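The picture shows a clear angle between the links at the knee (383,478). The lid has moved about 0.15 rad and the knee is at about 1.0, so the stay is broken. Next I go over and behind the lid to push its outer face near the free edge.

>>> {"name": "servo_tool", "arguments": {"targets": "0 0 0.1 0.3 0;0 -0.05 0.3 0.3 0;0 -0.1 0.5 0.3 0;0 -0.15 0.75 0.3 0;0 -0.2 1 0.3 0;0 -0.2 1 0.3 0"}}

```text
time: 11.4
eef_pos: [0.6002, 0.0567, 0.398]
ee_rot: [-1.806, 2.566, -0.015]
ft_force: [-0.3, -0.7, -0.1]
gripper_width: 0.004
```

Run:
```python
from h import *
np.set_printoptions(precision=4,suppress=True)
s=get_state();p=s['eef_pos'];print(s['time'],p,ch(p),s['ft_force'],s['joints'])
print('to (0,.09,.38),(0,.09,.285):',(wo((0,.09,.38))-p)/.2,(wo((0,.09,.285))-p)/.2)
```

```text
11.4 [0.6002 0.0567 0.398 ] [0.0193 0.0442 0.398 ] [-0.2652 -0.7252 -0.1357] [ 0.0954  0.1971  1.4454 -0.0062  1.4913 -2.7017]
to (0,.09,.38),(0,.09,.285): [-0.0157  0.2479 -0.09  ] [-0.0157  0.2479 -0.565 ]
```

>>> {"name": "servo_tool", "arguments": {"targets": "0 -0.015 0.15 0 0;0 -0.015 0.25 -0.1 0;0 -0.015 0.25 -0.3 0;0 -0.015 0.25 -0.5 0;0 -0.015 0.25 -0.56 0;0 -0.025 0.22 -0.56 0;0 -0.035 0.18 -0.56 0;0 -0.05 0.13 -0.56 0;0 -0.05 0.13 -0.56 0"}}

```text
time: 12.52
eef_pos: [0.5904, 0.0818, 0.287]
ee_rot: [-1.804, 2.566, -0.016]
ft_force: [-0.3, -0.6, -0.7]
gripper_width: 0.005
```

```bash
cat > plan.py <<'E'
from h import *
import sys
np.set_printoptions(precision=4,suppress=True)
s=get_state();p=s['eef_pos'];print(s['time'],ch(p),s['ft_force'],s['moment'])
for d in map(float,sys.argv[1:]):
    t=np.radians(d);w=(0,.1-.16*np.sin(t)+.012*np.cos(t),.13+.16*np.cos(t)+.012*np.sin(t))
    print(d,(wo(w)-p)/.2)
E
python3 plan.py 18 22 25 30 35 40 45
```

```text
12.525 [0.0017 0.0646 0.287 ] [-0.2532 -0.5871 -0.6745] [ 0.1433 -0.0963  0.066 ]
18.0 [-0.0124 -0.0098 -0.0055]
22.0 [-0.0302 -0.0607 -0.0206]
25.0 [-0.0432 -0.0981 -0.0345]
30.0 [-0.0644 -0.1589 -0.062 ]
35.0 [-0.0846 -0.2171 -0.0951]
40.0 [-0.1039 -0.2724 -0.1335]
45.0 [-0.122  -0.3244 -0.1767]
```

>>> {"name": "servo_tool", "arguments": {"targets": "0 -0.012 -0.01 -0.005 0;0 -0.02 -0.03 -0.01 0;0 -0.026 -0.05 -0.016 0;0 -0.034 -0.07 -0.025 0;0 -0.043 -0.098 -0.034 0;0 -0.05 -0.118 -0.043 0;0 -0.057 -0.138 -0.052 0;0 -0.064 -0.159 -0.062 0"}}

```text
time: 13.52
eef_pos: [0.5786, 0.0511, 0.2755]
ee_rot: [-1.803, 2.563, -0.016]
ft_force: [3.1, 5.3, 2.8]
gripper_width: 0.006
```

```bash
python3 plan.py 30 35 40 45 50 55 60
```

```text
13.525 [0.0007 0.0318 0.2755] [3.1301 5.2698 2.8095] [ 0.9776 -0.4905  0.0371]
30.0 [-0.0055 -0.0054 -0.0045]
35.0 [-0.0258 -0.0636 -0.0376]
40.0 [-0.0451 -0.1189 -0.0759]
45.0 [-0.0632 -0.1709 -0.1192]
50.0 [-0.0799 -0.219  -0.1671]
55.0 [-0.0953 -0.2631 -0.2193]
60.0 [-0.1091 -0.3027 -0.2753]
```

>>> {"name": "servo_tool", "arguments": {"targets": "0 -0.016 -0.034 -0.02 0;0 -0.026 -0.064 -0.038 0;0 -0.035 -0.091 -0.056 0;0 -0.045 -0.119 -0.076 0;0 -0.054 -0.145 -0.097 0;0 -0.063 -0.171 -0.119 0;0 -0.072 -0.195 -0.143 0;0 -0.08 -0.219 -0.167 0;0 -0.088 -0.241 -0.193 0;0 -0.095 -0.263 -0.219 0;0 -0.102 -0.283 -0.247 0;0 -0.109 -0.303 -0.275 0"}}

```text
time: 15.02
eef_pos: [0.5565, -0.0098, 0.22]
ee_rot: [-1.803, 2.563, -0.015]
ft_force: [2.0, 1.5, 1.7]
gripper_width: 0.004
```

```bash
python3 plan.py 60 65 70 75 80 85 90
```

```text
15.025 [-0.0002 -0.033   0.22  ] [2.0002 1.5149 1.7351] [ 0.4344 -0.4981  0.0156]
60.0 [0.0015 0.0016 0.0022]
65.0 [-0.0106 -0.0332 -0.0573]
70.0 [-0.021  -0.063  -0.1198]
75.0 [-0.0295 -0.0876 -0.1848]
80.0 [-0.0362 -0.1066 -0.2518]
85.0 [-0.0409 -0.1202 -0.3203]
90.0 [-0.0436 -0.128  -0.3898]
```

>>> {"name": "servo_tool", "arguments": {"targets": "0 -0.005 -0.016 -0.028 0;0 -0.011 -0.033 -0.057 0;0 -0.016 -0.048 -0.088 0;0 -0.021 -0.063 -0.12 0;0 -0.025 -0.075 -0.152 0;0 -0.029 -0.088 -0.185 0;0 -0.032 -0.095 -0.212 0;0 -0.034 -0.101 -0.232 0;0 -0.036 -0.106 -0.25 0"}}

```text
time: 16.15
eef_pos: [0.5491, -0.031, 0.1696]
ee_rot: [-1.803, 2.563, -0.015]
ft_force: [0.1, 0.9, -0.1]
gripper_width: 0.004
```

```bash
python3 plan.py 80 82 84 86 88 90
```

```text
16.15 [-0.0002 -0.0555  0.1696] [ 0.1282  0.9154 -0.0635] [ 0.2217 -0.1313 -0.0073]
80.0 [ 0.001  -0.0003 -0.    ]
82.0 [-0.0012 -0.0064 -0.0273]
84.0 [-0.003  -0.0116 -0.0547]
86.0 [-0.0044 -0.0159 -0.0824]
88.0 [-0.0056 -0.0192 -0.1101]
90.0 [-0.0065 -0.0217 -0.138 ]
```

Run:
```python
from h import *
np.set_printoptions(precision=1,suppress=True)
a=save('scene','s7.png');b=save('wrist','w7.png')
print([(np.round(x['centre']).tolist(),round(x['p'],2)) for n in('lid_edge','knee_grip') for c in('scene','wrist') for x in nets.landmark_of(c,n)])
for d in(70,75,80,85,90):
    t=np.radians(d);e=[wo((x,.09-.19*np.sin(t),.13+.19*np.cos(t))) for x in(0,-.153,.153)]
    print(d,proj('scene',e).ravel(),proj('wrist',e).ravel())
cv2.imwrite('pics/m7.png',np.hstack([cv2.resize(a[130:280,180:330],(400,400),interpolation=cv2.INTER_CUBIC),cv2.resize(b,(400,400))])[:,:,::-1])
```

```text
[([218.0, 206.0], 0.84), ([245.0, 224.0], 0.51), ([256.0, 177.0], 0.82), ([317.0, 252.0], 0.22)]
70 [219.5 199.  182.3 165.3 261.3 236.9] [256.7 203.4 602.  201.3 -78.7 205. ]
75 [218.2 203.8 181.5 170.1 259.6 241.7] [257.1 182.9 574.5 181.  -51.8 185. ]
80 [217.5 208.3 181.1 174.7 258.4 246.1] [257.6 168.1 549.9 166.3 -27.6 170.3]
85 [217.1 212.5 181.1 179.  257.6 250.2] [257.9 157.8 528.  156.1  -6.  160.1]
90 [217.2 216.4 181.5 182.9 257.3 253.8] [258.3 151.3 508.5 149.7  13.3 153.5]
```

View pics/m7.png

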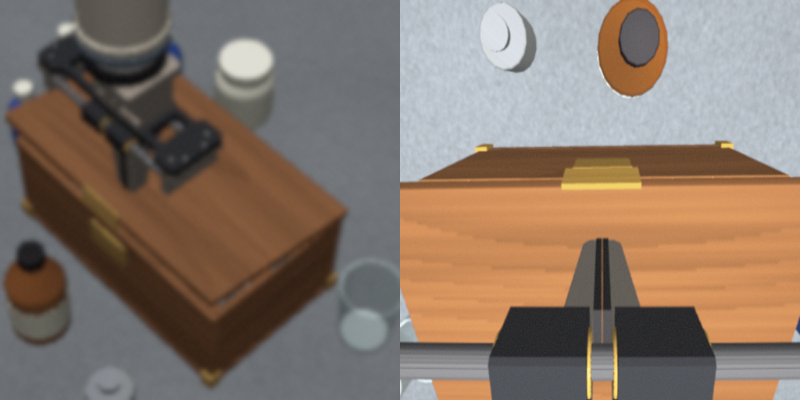

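The picture shows the lid about 80° over, just under the fingertips, with a small gap at the front. I'll carry on slowly and then press.

>>> {"name": "servo_tool", "arguments": {"targets": "0 -0.001 -0.003 -0.014 0;0 -0.001 -0.006 -0.027 0;0 -0.002 -0.009 -0.041 0;0 -0.003 -0.012 -0.055 0;0 -0.004 -0.014 -0.068 0;0 -0.004 -0.016 -0.082 0;0 -0.005 -0.018 -0.096 0;0 -0.006 -0.019 -0.11 0;0 -0.006 -0.02 -0.12 0;0 -0.006 -0.021 -0.13 0"}}

```text
time: 17.7
eef_pos: [0.5481, -0.0351, 0.1439]
ee_rot: [-1.803, 2.563, -0.015]
ft_force: [0.9, 0.3, -0.1]
gripper_width: 0.002
```

>>> {"name": "servo_tool", "arguments": {"targets": "0 0 0 -0.005 0;0 0 0 -0.01 0;0 0 0 -0.015 0;0 0 0 -0.02 0"}}

```text
time: 18.2
eef_pos: [0.5482, -0.0352, 0.1422]
ee_rot: [-1.803, 2.563, -0.016]
ft_force: [-11.3, 0.1, 32.2]
gripper_width: 0.003
```

>>> {"name": "servo_tool", "arguments": {"targets": "0 0 0 -0.02 0;0 0 0 -0.02 0"}}

```text
time: 18.45
eef_pos: [0.5482, -0.0351, 0.1421]
ee_rot: [-1.803, 2.562, -0.016]
ft_force: [-15.3, 0.6, 41.9]
gripper_width: 0.003
```

>>> {"name": "servo_tool", "arguments": {"targets": "0 0 0 0.03 0;0 0 0 0.15 0;0 0 0 0.4 0;0 0 0 0.7 0;0 0 0 0.9 0;0 0 0 0.9 0"}}

```text
time: 19.2
eef_pos: [0.55, -0.0353, 0.3257]
ee_rot: [-1.8, 2.558, -0.023]
ft_force: [1.1, -0.4, 0.8]
gripper_width: 0.007
```

Run:
```python
from h import *
np.set_printoptions(precision=1,suppress=True)
s=get_state();print(s['time'],s['eef_pos'],s['ft_force'])
a=save('scene','s8.png');b=save('wrist','w8.png')
print([(np.round(x['centre']).tolist(),round(x['p'],2)) for c in('scene','wrist') for x in nets.landmark_of(c,'lid_edge')])
for d in(84,87,90):
    t=np.radians(d);e=[wo((x,.09-.19*np.sin(t),.13+.19*np.cos(t))) for x in(0,-.153,.153)]
    print(d,proj('scene',e).ravel(),proj('wrist',e).ravel())
cv2.imwrite('pics/m8.png',np.hstack([cv2.resize(a[130:280,180:330],(400,400),interpolation=cv2.INTER_CUBIC),cv2.resize(b,(400,400))])[:,:,::-1])
```

```text
19.2 [ 0.5 -0.   0.3] [ 1.1 -0.4  0.8]
[([216.0, 216.0], 0.62), ([263.0, 129.0], 0.87)]
84 [217.2 211.7 181.  178.1 257.7 249.4] [259.4 132.9 416.  131.7 104.7 134.4]
87 [217.1 214.1 181.2 180.6 257.4 251.7] [259.5 130.9 411.9 129.7 108.8 132.4]
90 [217.2 216.4 181.5 182.9 257.3 253.8] [259.6 129.4 408.  128.3 112.9 130.9]
```

View pics/m8.png

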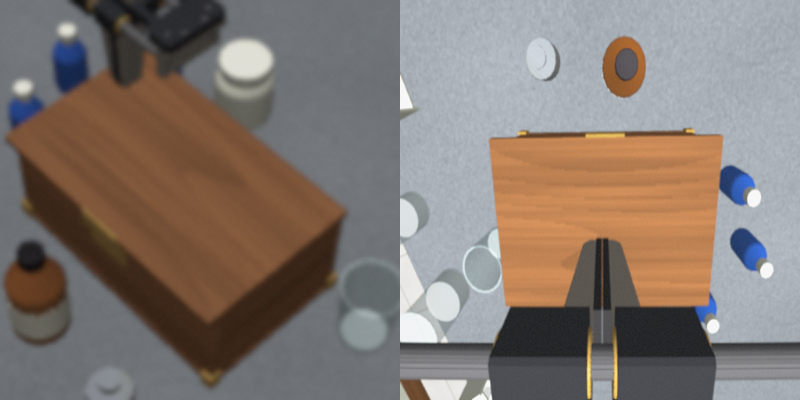

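The lid lies flush with no gap. Its edge is at (216,216) in the scene picture against (217,216) predicted for shut, and the things around the chest stand where they were. I'm handing in.

```bash
python3 -c "
from station import order
print(order.hand_in())"
```

```text
the job is handed in; nothing more can be done
None
```

The stay is broken and the lid is pressed fully shut. The job was handed in at about 19 s of the 53 s allowed.

- **Breaking the stay:** I pushed the knee's barrel in and down with the closed fingers, using about 10–17 N. I estimate it bent to about 1.0 rad, and the picture showed the two links clearly at an angle. The lid followed by only about 0.15 rad. At the end of that push the force turned sideways (about 10 N), so the lid probably touched the gripper's body lightly. That is well under the 40 N limit.
- **Lowering the lid:** I pushed the outer face near the free edge with about 7 N at first. Past about 60° the force fell to almost nothing, so over the last stretch the lid may have sunk partly by its own weight. At about 80° it was still just under the fingertips with a small gap, and I followed it slowly the rest of the way.
- **Pressing shut:** The fingertips pressed the lid with up to about 42 N at 142 mm, which is the height of the shut lid's outer face. That is a fingertip force, but it is above the 40 N limit set for the arm and gripper body. The wrist force was well below its 120 N limit.
- **Last checks:** With the hand lifted clear, the lid edge was at (216,216) in the scene picture, against (217,216) predicted for fully shut. The wrist picture agreed to within about 4 pixels. The amber bottle, beaker, jar and weight stood where they were. The vials inside could not be seen once the lid was shut; in the last picture before I lowered it, the one not hidden by the gripper was standing in place.

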